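# Swing the purge nozzle over the round flask and start the purge

### The job

Set up the gas purge for the round flask: with a fingertip, push the swing arm of the purge stand round until its nozzle hangs over the mouth of the round-bodied flask, and only then press the button on the control box right down and let it spring back up. The nozzle must still be over the flask's mouth at the end. Pick nothing up, and leave the glassware and everything else standing where it is.

Things in the scene. Friction and masses are not known exactly. Their poses are not given: they have to be found in the camera images.
- swing (a joint): angle of the purge stand's swing arm about its upright post: 0 when the arm lies along the stand's own -x axis, growing counter-clockwise seen from above, stops at -1.5 and +1.5 rad. Stiff bearing, no spring: it takes 0.15 N m (1 to 2 N pushed 100 mm out) and stays where it is left
- pivot (a point): on the post's axis at the height of the arm's centreline (180 mm); x points out along the arm and turns with it, z up. The arm is a level steel tube, 14 mm diameter, from a black hub (42 mm diameter, 162 to 198 mm high) out to 150 mm from the axis, where it bends down into the nozzle; bare from 25 to 140 mm out, with free air under it down to the vessels' mouths (130 mm high)
- nozzle (a point): lower tip of the nozzle, a 10 mm wide steel tip (with an 18 mm brass collar) pointing down at the end of the arm, 150 mm from the post's axis, 148 mm above the bench; the vessels' mouths are 18 mm lower
- stand: purge stand, bolted down: grey round foot, 130 mm diameter and 14 mm high, with a 36 mm post; the only thing with a swing arm. Origin: on the post's axis at bench height, z up; its -x axis points to the middle one of three glass vessels that stand on a circle of 150 mm radius about the post, about 0.95 rad apart, in any order
- round_flask: free-standing open amber glass vessel, 130 mm tall, with a ball-shaped body 84 mm across and a flat foot: the only ball-shaped one of the three at the stand; neck 34 mm across at the mouth (bore 26 mm). Origin: centre of its underside, z up
- round_flask_mouth (a point): centre of the round flask's mouth, on its top, 130 mm above the bench; under the circle that the nozzle draws, within 5 mm
- conical_flask: free-standing open amber glass vessel, 130 mm tall, a cone 82 mm across at the foot; neck 34 mm across at the mouth (bore 26 mm). Origin: centre of its underside, z up
- straight_bottle: free-standing open amber glass vessel, 130 mm tall, with a straight round body 70 mm across; neck 34 mm across at the mouth (bore 26 mm). Origin: centre of its underside, z up
- control_box: white box 100 x 100 mm, 60 mm high, bolted down, in front on the left or the right; a black bezel and one grey button on its top. Origin: centre of its underside
- start_top (a point): centre of the top of the round grey button (30 mm diameter) in the middle of the box's top; pressed straight down
- start (a joint): travel of the button: 0 up, 0.006 m fully down (counts as pressed from 0.0045); spring-loaded, fully down at about 5 N, springs back when released
- beaker: small clear glass beaker, 60 mm across, 70 mm tall, bystander; origin: centre of underside
- wash_bottle: white plastic bottle with a blue cap, 64 mm across, 160 mm tall, bystander; origin: centre of underside
- clip: small red plastic U-shaped clip, 30 x 28 x 12 mm, bystander; origin: centre of underside
- lab_spoon: steel lab spoon 190 mm long, lying, bystander; origin: centre of underside
- block_heater: blue box 100 x 100 mm with an aluminium block full of holes on top, 90 mm high, bolted down, on the other side from the control box, bystander; origin: centre of underside
There are look-alikes about, which are no part of the job. What is shaped like the straight_bottle but red is not meant.

How it is judged:
By the outcome, as a careful person would: the job done as asked, in the order asked, and still so for the second after the job is handed in, with the robot touching nothing.
It also fails if it takes over 51 s, if anything falls off the work surface, if the arm or the gripper's body presses on something with over 40 N, if the wrist force passes 120 N, or if a joint passes its speed limit or range.

### The arm

A 7-joint arm with a two-finger parallel gripper is mounted at the origin on the work surface. World frame = base frame: x ahead of the robot, y to its left, z up, the work surface at z = 0. Lengths are in m, angles in rad, forces in N, time in s.
With the tool pointing down it reaches from about 0.4 to 0.85 m from the base axis. Payload 4.4 kg.
Tool frame: the origin (TCP) lies at the very end of the fingers, on their centre line; the grasp point (between the pads) lies 19 mm behind it; z points along the fingers, y is the line along which they close (so a half turn about z gives the same grasp; the last joint's range is limited). The gripper opens to 94 mm and grips with 3 to 60 N. Pads are 16 mm wide; open, the fingers measure 119 mm over their backs; the gripper's body (75 mm by 177 mm) begins 78 mm behind the grasp point.
Start: joints at [1.115, 0.628, 0.038, 1.517, -0.027, 0.996, -0.02], TCP at [0.247, -0.601, 0.205] pointing down, gripper open.
Joint ranges: [-3.06, 3.06], [-0.37, 2.12], [-1.25, 1.32], [0.18, 2.47], [-1.1, 4.24], [0.23, 1.98], [-2.94, 2.94]. Speed limits (rad/s): [2.57, 2.57, 3.14, 3.14, 3.14, 3.14, 3.14].

### API

Orientations are given as a rotation vector (axis times angle).
In Python, from workcell import ctrl gives the robot as it stands. Calls block until the motion is done:
- ctrl.move_to(position, orientation): joint-space move of the TCP to a pose.
- ctrl.line_to(position, rotation=None, speed=0.15): straight line of the TCP; rotation=None keeps the orientation; speed is the mean speed in m/s.
- ctrl.move_joints(angles): joint-space move.
- ctrl.open() and ctrl.close(): open the fingers fully, or close them until they stop; the grip force is fixed at half the most.
- ctrl.hold(seconds).
- ctrl.inverse_kinematics(position, orientation): joint angles nearest the present ones, or None.
- ctrl.camera(name): name is "scene" or "top" or "wrist"; returns a dict with "img" (400x640x3 uint8, blue, green, red), "fx", "fy", "cx", "cy" (pixels), "k1" (the pictures are not rectified: a ray, as slopes to the right and down, at radius r is drawn at 1 + k1 r^2 times it, then the intrinsics apply), "R" (3x3) and "t" (3): a world point X has camera coordinates R X + t; the wrist camera has in their place "T_tool_cam" (4x4, takes a point from camera to tool coordinates, whose origin is the TCP and whose axes are the flange's). Camera axes: x right, y down, z forward; pixel columns grow to the right and rows downward; lengths in m; the calibration is good to about 2 mm. A picture is of the moment at which its call begins: read the wrist's pose just before it. There is no depth.
A pose or a line that the arm cannot do raises ctrl.MotionError and nothing moves.
- ctrl.job_done(): hands the job in; it is judged then, once.
Readings, each from a call of its own:
- ctrl.current_clock(): time.
- ctrl.current_joint_positions(): joint angles.
- ctrl.current_dq(): joint speeds.
- ctrl.current_tau(): joint torques, N m.
- ctrl.current_position(): TCP position.
- ctrl.current_orientation(): TCP orientation.
- ctrl.current_force(): force on the tool from outside, world axes, zero at the start.
- ctrl.current_moment(): the same for the moment, N m.
- ctrl.current_finger_gap(): finger opening in m.
- ctrl.current_gripper_force(): force on a finger pad.
Only numpy, scipy, OpenCV 4.12 (cv2) and the standard library are available. Lean on these libraries where they do the work, as an engineer would, in place of code of your own. Each camera call takes 0.05 s, during which the arm holds its last target. There are 200 camera calls.

## Working session

There is one attempt and no reset: what is moved stays moved. The work goes in short steps, each a Python script; the robot and the scene stay as the last script left them, time stands still between calls to the robot, and variables do not carry over. Pictures are saved under pics/ and viewed, at most 10 in all, crops included, and the job is handed in when it is done.

```bash
mkdir -p pics; cat > h.py <<'E'
import numpy as np, cv2, pickle
from workcell import ctrl
def ray(c,px):
    # returns origin, direction (world)
    K=np.array([[c['fx'],0,c['cx']],[0,c['fy'],c['cy']],[0,0,1]],float)
    u=cv2.undistortPoints(np.array([[px]],float),K,np.array([c['k1'],0,0,0,0],float))[0,0]
    R=np.array(c['R']);t=np.array(c['t'])
    return -R.T@t, R.T@np.array([u[0],u[1],1])
def onz(c,px,z):
    o,d=ray(c,px); return o+d*(z-o[2])/d[2]
def proj(c,X):
    p=np.array(c['R'])@X+c['t']; s=p[:2]/p[2]; s=s*(1+c['k1']*(s@s)); return s*[c['fx'],c['fy']]+[c['cx'],c['cy']]
def snap(n,f):
    c=ctrl.camera(n); pickle.dump(c,open(f'pics/{f}.pkl','wb')); cv2.imwrite(f'pics/{f}.png',c['img']); return c
def load(f): return pickle.load(open(f'pics/{f}.pkl','rb'))
E
python3 - <<'E'
from h import *
for n in('top','scene'):
    c=snap(n,n+'0'); print(n,c['fx'],c['k1'],-np.array(c['R']).T@c['t'])
print(ctrl.current_clock(),ctrl.current_orientation())
E
```

```text
top 375.336705282233 -0.07959511528933112 [0.42722615 0.02231778 1.22088804]
scene 400.1451527547229 0.01246470608006875 [ 1.11778216 -0.37274881  0.85308409]
0.1 [-3.08052066e+00 -6.08115907e-01  5.04275496e-04]
```

View pics/top0.png

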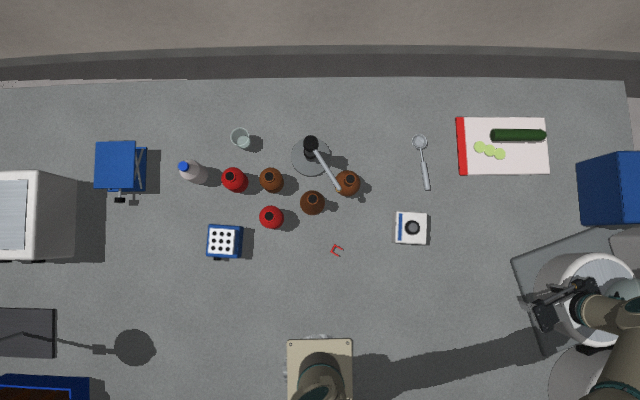

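View pics/scene0.png

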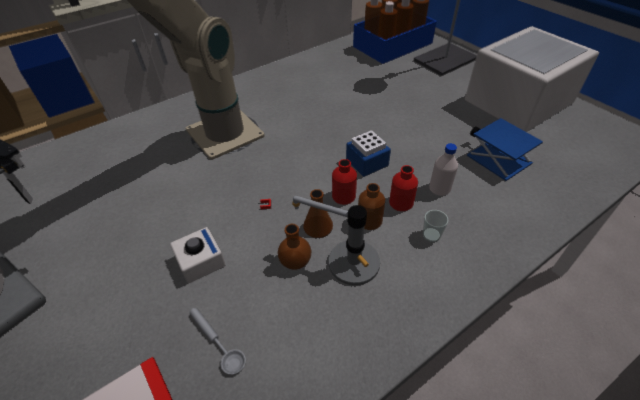

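```bash
python3 - <<'E'
from h import *
a=load('top0')['img'][120:230,225:440]; b=load('scene0')['img'][170:290,230:440]
a=cv2.resize(a,(780,int(780*a.shape[0]/a.shape[1]//1)),interpolation=3)[:400]
b=cv2.resize(b,None,fx=3.7,fy=3.7,interpolation=3)
cv2.imwrite('pics/ca.png',a); cv2.imwrite('pics/cb.png',b); print(a.shape,b.shape)
E
```

```text
(399, 780, 3) (444, 777, 3)
```

View pics/ca.png

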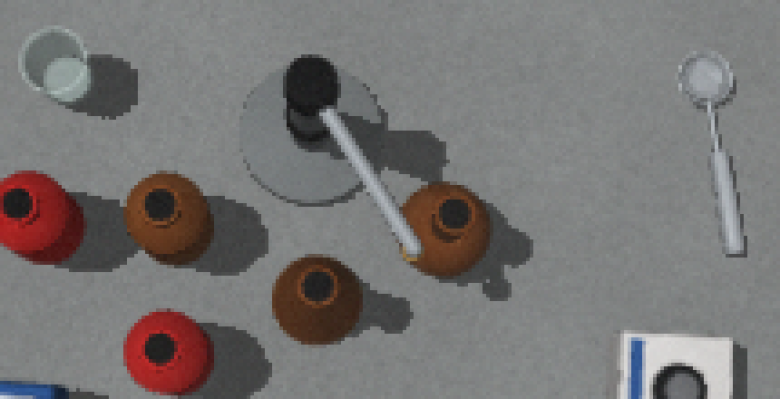

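View pics/cb.png

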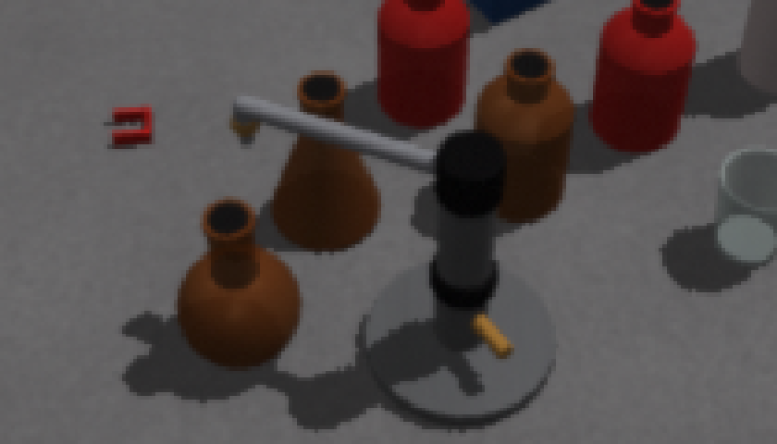

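The amber vessels in the scene crop are round (235,285), conical (325,170) and straight (525,140). The red ones are look-alikes. In the top crop the round flask is the one on the right, mouth at (456,213). The nozzle is at (414,246), between the conical and round flasks.

```bash
cat > m.py <<'E'
from h import *
c=load('top0'); s=780/215
T=lambda x,y:((x+.5)/s-.5+225,(y+.5)/s-.5+120)
S=lambda x,y:((x+.5)/3.7-.5+230,(y+.5)/3.7-.5+170)
d=load('scene0')
for n,p,q,z in [('round',T(456,213),S(230,219),.13),('cone',T(319,287),S(321,89),.13),('straight',T(162,205),S(530,66),.13),('hub',T(311,80),S(470,157),.198),('armend',T(414,246),S(241,104),.185),('foot',T(313,131),S(460,335),.014),('button',T(685,386),None,.066)]:
    a=onz(c,p,z); print(n,a.round(4), onz(d,q,z).round(4) if q else '')
b=c['img'].astype(int)[205:250,390:432]
m=((b.min(2)>150)).astype('uint8')
M=cv2.moments(cv2.convexHull(np.argwhere(m)[:,::-1].astype(np.int32)))
print('box',onz(c,(M['m10']/M['m00']+390,M['m01']/M['m00']+205),.06))
E
python3 m.py
```

```text
round [ 0.5958 -0.1002  0.13  ] [ 0.5957 -0.0978  0.13  ]
cone [0.5375 0.0121 0.13  ] [0.5381 0.0134 0.13  ]
straight [0.6066 0.1381 0.13  ] [0.607  0.1402 0.13  ]
hub [0.6907 0.0159 0.198 ] [0.6907 0.0146 0.198 ]
armend [ 0.5622 -0.0609  0.185 ] [ 0.5627 -0.0631  0.185 ]
foot [0.6908 0.0138 0.014 ] [0.6906 0.0159 0.014 ]
button [ 0.4533 -0.2993  0.066 ] 
box [ 0.44982386 -0.29109132  0.06      ]
```

The geometry checks out: pivot (0.691, 0.015), round mouth at radius 0.148, arm end at 0.150. The arm is at about 0.54 rad and has to go to about 0.877. I'll close the fingers, come in on the conical-flask side and push along an arc, stopping slightly short.

```bash
cat >> h.py <<'E'
from scipy.spatial.transform import Rotation as Ro
P=np.array([.6907,.015]); RT=.877
def finger(th,r=.105,z=.160,gap=0.,flip=1,side=1):
    u=-np.array([np.cos(th),np.sin(th)]); n=np.array([-u[1],u[0]])
    p=P+r*u-side*n*(.015+gap)
    y=flip*np.array([*u,0]); zz=np.array([0,0,-1.]); x=np.cross(y,zz)
    return np.array([*p,z]), Ro.from_matrix(np.c_[x,y,zz]).as_rotvec()
E
cat > a.py <<'E'
from h import *
for f in (1,-1):
    qs=[ctrl.inverse_kinematics(*finger(t,z=z,flip=f)) for t,z in((.4,.3),(.4,.16),(.877,.16))]
    print(f,[None if q is None else np.round(q,2) for q in qs])
    if all(q is not None for q in qs): best=f if 'best' not in dir() or abs(qs[0][6])<b else best; b=abs(qs[0][6]) if best==f else b
f=best; print('flip',f)
ctrl.close()
p=ctrl.current_position(); ctrl.line_to([p[0],p[1],.32])
ctrl.move_to(*finger(.40,z=.32,flip=f))
p,r=finger(.40,flip=f); ctrl.line_to(p)
print(ctrl.current_clock(),ctrl.current_force().round(2),ctrl.current_finger_gap())
for t in np.arange(.5,.83,.08):
    p,r=finger(t,flip=f); ctrl.line_to(p,r,speed=.05)
    print(round(t,2),np.round(ctrl.current_force(),2),np.round(ctrl.current_position()-p,4))
snap('top','top1'); snap('scene','scene1'); print(ctrl.current_clock())
a=cv2.resize(load('top1')['img'][110:240,240:440],(600,390),interpolation=3); b=cv2.resize(load('scene1')['img'][160:290,230:430],(600,390),interpolation=3)
cv2.imwrite('pics/c1.png',np.vstack([a[:300],b[:300]]))
E
python3 a.py
```

```text
1 [array([-0.23,  0.46,  0.32,  1.57, -0.16,  1.13, -2.62]), array([-0.29,  0.63,  0.42,  1.75, -0.33,  0.83, -2.46]), array([-0.14,  0.65,  0.3 ,  1.67, -0.24,  0.86, -2.  ])]
-1 [array([ 0.3 ,  0.49, -0.52,  1.56,  0.26,  1.17,  0.13]), array([ 0.25,  0.62, -0.43,  1.74,  0.33,  0.86,  0.07]), array([ 0.37,  0.68, -0.54,  1.66,  0.41,  0.92,  0.55])]
flip -1
6.0667 [-0.2   0.71 -0.99] 0.00047690221862446263
0.5 [-0.33  0.36  0.08] [ 0.0004 -0.0001  0.0006]
0.58 [-0.38  0.26  0.25] [0.     0.0001 0.0001]
0.66 [ 0.29 -0.36 -0.26] [-0.0001  0.0001 -0.    ]
0.74 [ 0.25 -0.31  0.07] [-0. -0. -0.]
0.82 [ 0.23 -0.09 -0.07] [-0.     -0.     -0.0001]
7.7917
```

View pics/c1.png

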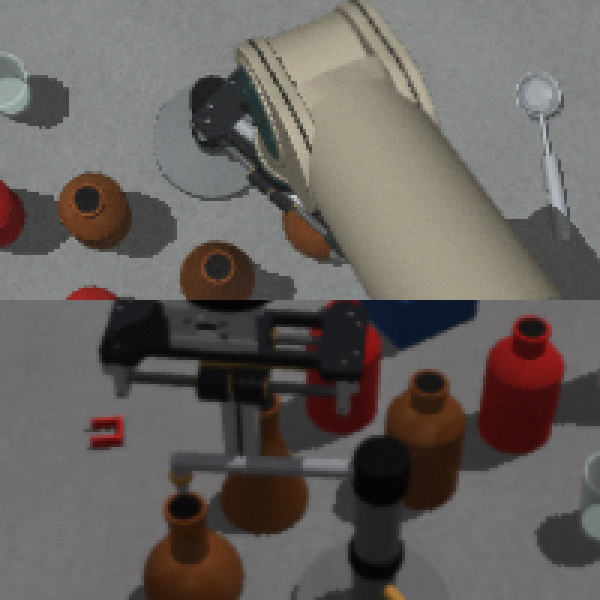

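The arm follows the finger: its end is at (181,461) in the lower crop, just short of the mouth at (186,506). I'll finish the push, back off and measure.

```bash
cat > b.py <<'E'
from h import *
c=load('scene1'); e=onz(c,((181.5)/3-.5+230,(161.5)/3-.5+160),.186); v=P-e[:2]; print('th',np.arctan2(v[1],v[0]),np.linalg.norm(v))
for t in (.85,.877):
    p,r=finger(t,flip=-1); ctrl.line_to(p,r,speed=.04)
p,_=finger(.877,gap=.025,flip=-1); ctrl.line_to(p); p[2]=.33; ctrl.line_to(p)
q=ctrl.current_joint_positions(); 
ctrl.move_to([.452,-.297,.25],r)
snap('top','top2'); snap('scene','scene2'); 
Tt=np.eye(4);Tt[:3,:3]=Ro.from_rotvec(ctrl.current_orientation()).as_matrix();Tt[:3,3]=ctrl.current_position()
w=ctrl.camera('wrist'); C=np.linalg.inv(Tt@np.array(w['T_tool_cam'])); w['R']=C[:3,:3]; w['t']=C[:3,3]
pickle.dump(w,open('pics/w2.pkl','wb'))
print(ctrl.current_clock(),ctrl.current_force())
a=cv2.resize(load('top2')['img'][120:240,260:440],(540,360),interpolation=3); b=cv2.resize(load('scene2')['img'][160:240,230:360],(780,480),interpolation=3)
o=np.zeros((600,800,3),'uint8'); o[:240,:540]=a[:240]; o[240:600,:780]=b[:360]; cv2.imwrite('pics/c2.png',o)
cv2.imwrite('pics/w2.png',w['img'])
E
python3 b.py
```

```text
th 0.8783585346936225 0.14709922606572132
11.2 [-0.28279205  0.20185347 -0.43072353]
```

View pics/c2.png

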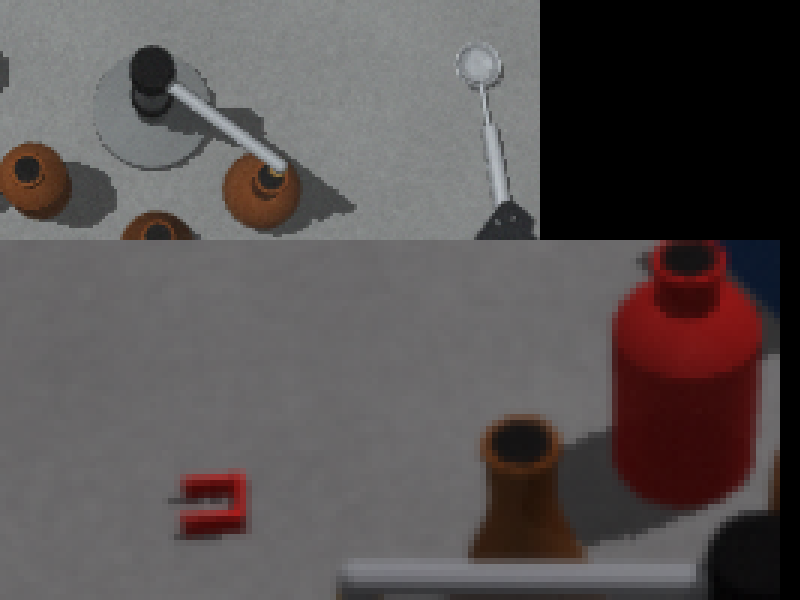

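View pics/w2.png

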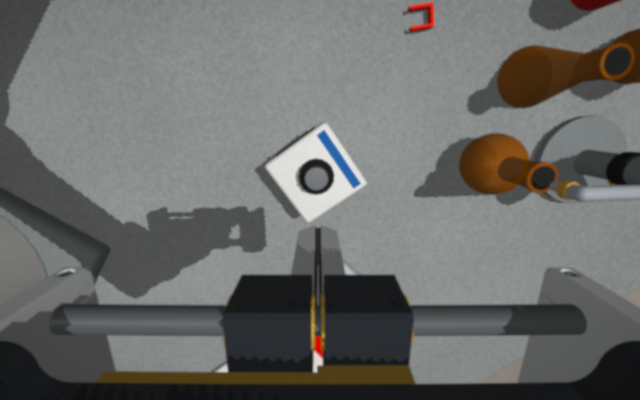

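```bash
cat > c.py <<'E'
from h import *
c=load('top2'); w=load('w2')
def an(n,X): v=P-X[:2]; print(n,X.round(4),'th %.3f r %.3f'%(np.arctan2(v[1],v[0]),np.hypot(*v)))
# arm: bright pixels in top crop
g=c['img'].astype(int)[140:180,312:358]; m=((g.min(2)>145)&(g.max(2)-g.min(2)<25)).astype('uint8')
n,l,s,_=cv2.connectedComponentsWithStats(m); k=1+s[1:,4].argmax(); yx=np.argwhere(l==k)
vx,vy,x0,y0=cv2.fitLine(yx[:,::-1].astype(np.float32),cv2.DIST_L2,0,.01,.01).ravel(); tt=(yx[:,1]-x0)*vx+(yx[:,0]-y0)*vy
A,B=[onz(c,(312+x0+t*vx,140+y0+t*vy),.185) for t in(tt.min(),tt.max())]; an('armA',A);an('armB',B); print('dir',np.arctan2(*(A-B)[1::-1]),len(yx))
an('mouth top',onz(c,(260+271/3-.5,120+179/3-.5),.13))
an('mouth w',onz(w,(541.5,177),.13)); an('collar w',onz(w,(569,190),.160)); an('hub w end arm',onz(w,(572,191),.18))
print('button w',onz(w,(316,177),.068),'bezel top',onz(c,(412.5,228),.064))
d=load('scene2'); an('scene mouth old',onz(load('scene0'),((230.5)/3.7-.5+230,(219.5)/3.7-.5+170),.13))
o=np.vstack([cv2.resize(d['img'][190:260,255:355],(800,560),interpolation=3)]);cv2.imwrite('pics/c3.png',np.hstack([o[:,:400],cv2.resize(w['img'][120:225,500:575],(400,560),interpolation=3)]))
E
python3 c.py
```

```text
armA [ 0.6736 -0.0033  0.185 ] th 0.818 r 0.025
armB [ 0.597  -0.1028  0.185 ] th 0.899 r 0.151
dir 0.9146420884438884 126
mouth top [ 0.5934 -0.0987  0.13  ] th 0.863 r 0.150
mouth w [ 0.5936 -0.0986  0.13  ] th 0.864 r 0.149
collar w [ 0.6028 -0.0981  0.16  ] th 0.910 r 0.143
hub w end arm [ 0.5899 -0.1072  0.18  ] th 0.881 r 0.158
button w [ 0.4491467 -0.2941009  0.068    ] bezel top [ 0.44731859 -0.2965776   0.064     ]
scene mouth old [ 0.5957 -0.0978  0.13  ] th 0.871 r 0.148
```

View pics/c3.png

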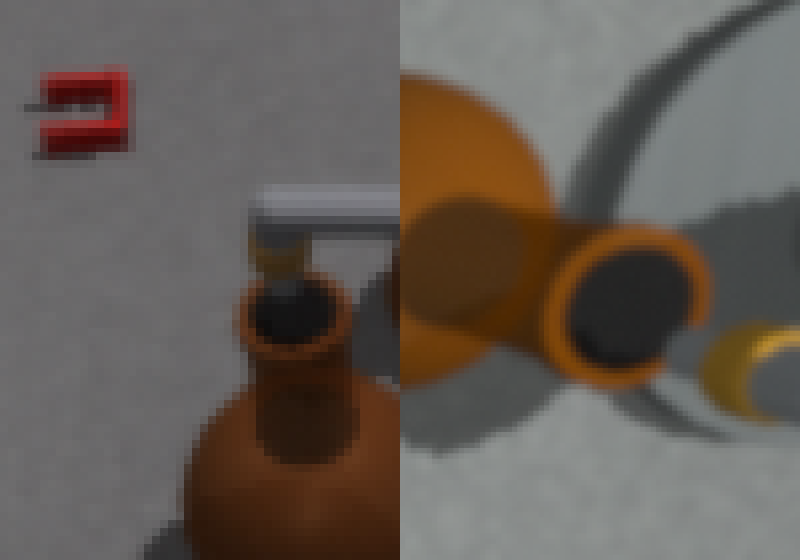

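```bash
python3 - <<'E'
from h import *
def an(n,X): v=P-X[:2]; print(n,X.round(4),'th %.3f r %.3f'%(np.arctan2(v[1],v[0]),np.hypot(*v)))
an('tip scene',onz(load('scene2'),(290.5,225.3),.148)); an('mouth scene',onz(load('scene2'),(255+295/8-.5,190+313/8-.5),.13))
an('tip wrist',onz(load('w2'),(553.5,185.1),.149)); an('mouth wrist',onz(load('w2'),(500+230/5.33-.5,120+305/5.33-.5),.13))
E
```

```text
tip scene [ 0.5982 -0.1014  0.148 ] th 0.899 r 0.149
mouth scene [ 0.5946 -0.0983  0.13  ] th 0.867 r 0.149
tip wrist [ 0.5964 -0.1022  0.149 ] th 0.893 r 0.150
mouth wrist [ 0.5942 -0.0975  0.13  ] th 0.862 r 0.148
```

The two views agree that the nozzle tip is about 4.7 mm past the mouth centre, which is inside the bore. I have time to nudge it back from the other side before pressing.

```bash
cat > d.py <<'E'
from h import *
ctrl.move_to(*finger(.868,z=.32,gap=.025,flip=-1,side=-1))
p,r=finger(.868,gap=.025,flip=-1,side=-1); ctrl.line_to(p,r)
p,_=finger(.868,flip=-1,side=-1); ctrl.line_to(p,speed=.05)
p,_=finger(.868,gap=.025,flip=-1,side=-1); ctrl.line_to(p); p[2]=.32; ctrl.line_to(p)
ctrl.move_to([.4485,-.295,.20],r)
d=snap('scene','scene3'); c=snap('top','top3'); print(ctrl.current_clock())
Tt=np.eye(4);Tt[:3,:3]=Ro.from_rotvec(ctrl.current_orientation()).as_matrix();Tt[:3,3]=ctrl.current_position()
w=ctrl.camera('wrist'); C=np.linalg.inv(Tt@np.array(w['T_tool_cam'])); w['R']=C[:3,:3]; w['t']=C[:3,3]
pickle.dump(w,open('pics/w3.pkl','wb'))
g=c['img'].astype(int)[140:180,312:358]; m=((g.min(2)>145)&(g.max(2)-g.min(2)<25)).astype('uint8')
n,l,s,_=cv2.connectedComponentsWithStats(m); k=1+s[1:,4].argmax(); yx=np.argwhere(l==k)
vx,vy,x0,y0=cv2.fitLine(yx[:,::-1].astype(np.float32),cv2.DIST_L2,0,.01,.01).ravel(); tt=(yx[:,1]-x0)*vx+(yx[:,0]-y0)*vy
for t in(tt.min(),tt.max()): X=onz(c,(312+x0+t*vx,140+y0+t*vy),.185); v=P-X[:2]; print(X,np.arctan2(v[1],v[0]))
cv2.imwrite('pics/c4.png',np.hstack([cv2.resize(d['img'][190:260,255:305],(400,560),interpolation=3),cv2.resize(w['img'][60:340,200:400],(400,560))]))
E
python3 d.py
```

```text
17.0333
[ 0.67393498 -0.00077479  0.185     ] 0.7549762215101172
[ 0.59007498 -0.097981    0.185     ] 0.8431785129426091
```

View pics/c4.png

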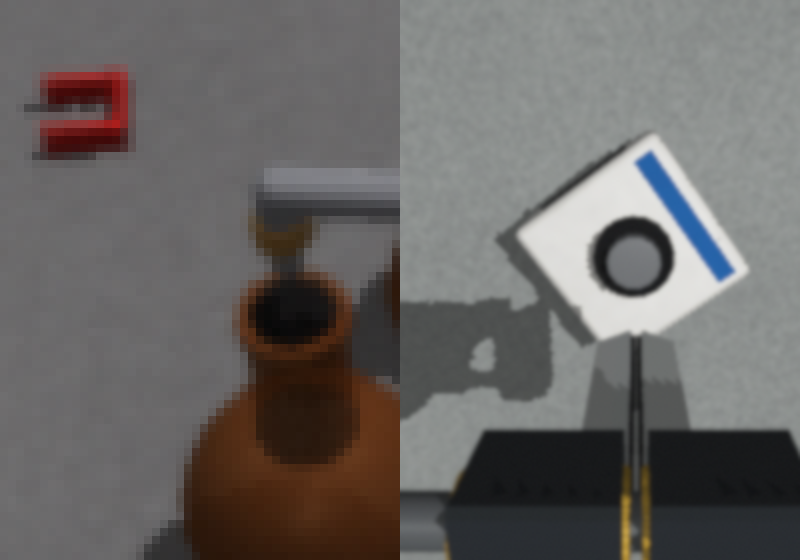

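Now about 3.5 mm to the other side. Both pushes give an effective finger half-width of about 10.5 mm, so one calibrated nudge will centre it. After that I'll press with the force monitored.

```bash
cat > e.py <<'E'
from h import *
bt=onz(load('w3'),(317,191),.068); print('button',bt)
a=dict(flip=-1,side=1)
ctrl.move_to(*finger(.80,z=.32,gap=.015,**a))
p,r=finger(.80,gap=.015,**a); ctrl.line_to(p,r)
p,r=finger(.846,**a); ctrl.line_to(p,r,speed=.05)
p,_=finger(.846,gap=.025,**a); ctrl.line_to(p); p[2]=.32; ctrl.line_to(p)
ctrl.move_to([bt[0],bt[1],.13],r)
c=snap('top','top4'); d=snap('scene','scene4'); 
g=c['img'].astype(int)[140:180,312:358]; m=((g.min(2)>145)&(g.max(2)-g.min(2)<25)).astype('uint8')
n,l,s,_=cv2.connectedComponentsWithStats(m); k=1+s[1:,4].argmax(); yx=np.argwhere(l==k)
vx,vy,x0,y0=cv2.fitLine(yx[:,::-1].astype(np.float32),cv2.DIST_L2,0,.01,.01).ravel(); t=((yx[:,1]-x0)*vx+(yx[:,0]-y0)*vy).max()
X=onz(c,(312+x0+t*vx,140+y0+t*vy),.185); v=P-X[:2]; th=np.arctan2(v[1],v[0]); print('th',th,ctrl.current_clock())
assert .82<th<.91
ctrl.line_to([bt[0],bt[1],.085],speed=.1); ctrl.hold(.2); f0=ctrl.current_force()[2]; log=[]
for z in np.arange(.083,.054,-.001):
    ctrl.line_to([bt[0],bt[1],z],speed=.02); ctrl.hold(.05); f=ctrl.current_force()[2]-f0
    log.append((round(z,3),round(f,1)))
    if f>14: break
ctrl.hold(.3); print(log,ctrl.current_clock())
ctrl.line_to([bt[0],bt[1],.2]); ctrl.hold(.3)
c=snap('top','top5'); d=snap('scene','scene5'); print(ctrl.current_clock())
cv2.imwrite('pics/c5.png',np.hstack([cv2.resize(d['img'][190:260,255:305],(400,560),interpolation=3),cv2.resize(c['img'][120:260,260:360],(400,560))]))
E
python3 e.py
```

```text
button [ 0.451218   -0.29516915  0.068     ]
th 0.8845484990910113 23.0083
[(np.float64(0.083), np.float64(0.4)), (np.float64(0.082), np.float64(1.9)), (np.float64(0.081), np.float64(2.4)), (np.float64(0.08), np.float64(3.5)), (np.float64(0.079), np.float64(3.6)), (np.float64(0.078), np.float64(3.9)), (np.float64(0.077), np.float64(4.6)), (np.float64(0.076), np.float64(8.2)), (np.float64(0.075), np.float64(14.4))] 26.8083
28.1917
```

View pics/c5.png

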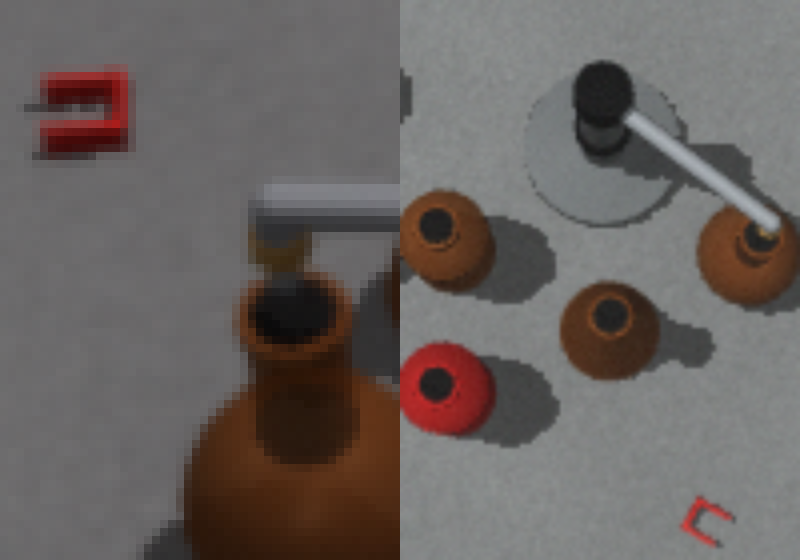

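The force curve shows a spring over about 6 mm and then a hard stop, so the button went fully down and has been released. The nozzle tip (left crop, (285,280)) is over the mouth (295,313), within about 3 mm, and the vessels look unmoved. I'm handing it in.

```bash
python3 -c "
from workcell import ctrl
print(ctrl.job_done())"
```

```text
the job is handed in; nothing more can be done
None
```

The job is handed in: the nozzle hangs within about 3 mm of the centre of the round flask's mouth, the button was then pressed right down and released, and the glassware still stood in place, at about 28 s of the 51 s allowed.

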